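# Seat the zero-calibration light trap in the colour spectrophotometer and hold it home

### The job

Pull the light trap (black tube with the knurled metal collar) up out of its blue holder and lower its tube into the port on top of the spectrophotometer. Press the collar lightly down against the spring and turn it until the keyways hidden inside it drop over the port's pins, then push it fully home and finish while still gripping it and holding it pushed home; leave everything else on the bench where it is.

Things in the scene. Friction and masses are not known exactly. Their poses are not given: they have to be found in the camera images.
- trap: light trap, 124 mm long, 0.13 to 0.25 kg. Origin: centre of the tube's tip; z runs up the tube to the collar. Black tube 22 mm in diameter, its last 14 mm tapering to 12 mm at the tip; knurled metal collar on top. It starts upright in the holder at any yaw, the collar's skirt resting on the holder's rim, the origin 10 mm above the table.
- collar (a point): on the trap's axis 110 mm above its origin: where to grip the knurled aluminium collar, 56 mm in diameter, from 80 to 124 mm above the origin, with an orange disc on its flat top. Hidden in its skirt is a ring (underside 83 mm, ceiling 97 mm above the origin) cut by four keyways 10 mm wide, 90 degrees apart; their angle cannot be seen from outside.
- holder: fixed blue upright holder, 68 mm diameter (foot 84 mm), 90 mm high, open on top with a bore of 27 mm; the trap stands in it with its tip 10 mm above the table. Origin: centre of its underside, z up.
- instrument: fixed spectrophotometer: grey deck 110 mm high, 200 x 175 mm, with the port; beside it (towards the instrument's own +y, from 100 mm off the port axis) the rounded white and black housing, 190 mm high. Origin: on the table straight below the port's axis, z up.
- port (a point): centre of the top of the port's steel spigot, an upright ring 132 mm above the table (22 mm above the deck), 31 mm outside diameter, with an open bore of 26 mm for the tube. Fully home, the collar's ceiling meets the spigot's top: the trap's origin is then 97 mm below this point.
- pins (a point): on the port's axis, level with the tops of four brass pins (2 mm below port), 6 mm wide, 90 degrees apart, out to 21.5 mm from the axis; their angle varies and is not given. Off the keyways the collar rides on them, the trap's origin 85 mm below port; aligned within 0.1 rad it drops 12 mm more when pushed. Turning less than a quarter turn either way, from anywhere, finds them.
- shutter (a joint): white spring-loaded shutter inside the port, pushed down by the tube's tip (m): 0 closed, about 0.008 when the collar rides on the pins, 0.020 when the trap is home. It pushes the trap up with 3 N when first touched, 5 N riding, 8 N home, so that a trap let go rises again.
- pen_cup: fixed white cup with three pens, 72 mm diameter, pens to about 155 mm high; bystander. Origin: centre of underside. It and the holder may stand in each other's place.
- tile: white ceramic calibration tile in a black frame, 66 x 66 x 13 mm, loose bystander. Origin: centre of underside.
- jar_a: yellow sample jar, 48 mm diameter, 65 mm high, loose bystander. Origin: centre of underside.
- jar_b: red sample jar, 48 mm diameter, 65 mm high, loose bystander. Origin: centre of underside.
- plaques: stack of coloured sample plaques, 75 x 50 x 20 mm, loose bystander. Origin: centre of underside.

How it is judged:
On the way, in this order (a step that is already met when the one before it is completed fails the run):
1. the light trap is pulled up out of the holder in the fingers, its tip above the holder's rim (z of trap in the frame of holder above 0.092 m and contact force between the fingers and trap above 1 N), for 0.2 s.
2. its tube stands at least 40 mm deep in the port, in the fingers (z of trap in the frame of port below -0.04 m and horizontal distance between trap and port below 0.008 m and contact force between the fingers and trap above 1 N), for 0.2 s.
At the end, for the whole second after the job is handed in: The trap is home in the port: its tip at least 95 mm below the spigot's top (home is 97), within 5 mm of the port's axis, upright within 0.06 rad, the shutter pushed down more than 18 mm, the trap at rest and still held in the fingers (over 2 N) against the shutter's spring (z of trap in the frame of port below -0.095 m and horizontal distance between trap and port below 0.005 m and angle between trap's own z axis and vertical below 0.06 rad and value of joint shutter above 0.018 m and contact force between the fingers and trap above 2 N and linear speed of trap below 0.01 m/s); the arm keeps its last pose, push and grip.
It fails at once if a loose bystander (tile, jars, plaques) is moved more than 25 mm (distance of any of tile, jar_a, jar_b, plaques from where it was at the start of the episode above 0.025 m).
It also fails if it takes over 48 s, if anything falls off the work surface, if the arm or the gripper's body presses on something with over 40 N, if the wrist force passes 120 N, or if a joint passes its speed limit or range.

### The arm

A 6-joint arm with a two-finger parallel gripper is mounted at the origin on the work surface. World frame = base frame: x ahead of the robot, y to its left, z up, the work surface at z = 0. Lengths are in m, angles in rad, forces in N, time in s.
With the tool pointing down it reaches from about 0.3 to 0.75 m from the base axis. Payload 8.5 kg.
Tool frame: the origin (TCP) lies midway between the tips of the shut fingers; the grasp point (between the pads) lies 19 mm behind it (bot.grasp_offset is the distance from the TCP to the grasp point, in m); z points along the fingers, y is the line along which they close (so a half turn about z gives the same grasp; the last joint's range is limited). The gripper opens to 85 mm and grips with 20 to 120 N. Pads are 22 mm wide; open, the fingers measure 114 mm over their backs; the gripper's body (76 mm by 85 mm) begins 54 mm behind the grasp point. The pads swing forward as they close: fully open they stand 13 mm farther back than shut.
Start: joints at [-1.506, 0.381, 1.297, -0, 1.464, -0.215], TCP at [0.152, -0.529, 0.231] pointing down, gripper open.
Joint ranges: [-3.11, 3.11], [-0.89, 2.33], [0.22, 2.48], [-1.42, 4.56], [0.17, 2.85], [-2.88, 2.88]. Speed limits (rad/s): [2.39, 2.39, 3.14, 3.14, 3.14, 3.14].

### API

Orientations are given as a unit quaternion [x, y, z, w].
In Python, from workcell import bot gives the robot as it stands.
- The arm moves only by the tool creep_tool, called after "Call:" as name(argument=value, ...) on one line, values as JSON. Schema: {"type":"object","properties":{"segments":{"type":"array","items":{"type":"object","properties":{"dx":{"type":"number"},"dy":{"type":"number"},"dz":{"type":"number"},"rx":{"type":"number"},"ry":{"type":"number"},"rz":{"type":"number"}},"additionalProperties":false},"minItems":1,"maxItems":8},"aperture":{"type":"number"},"grip_force":{"type":"number"},"only":{"type":"string"},"quiet":{"type":"boolean"},"lines":{"type":"string"}},"required":["segments"],"additionalProperties":false}. segments is a list of rows, 1 to 8 of them, each an object with the fields dx, dy, dz (the shift in shares of 0.4 m (1.0 is 0.4 m)), rx, ry, rz (a rotation vector in parts of the range, where 1.0 means pi rad); a field left out counts as zero; each row is the pose to reach, as a shift and turn from the pose commanded when the call began, along the tool's axes at that moment; what a row does not reach only later rows make up. A row lasts 1/10 s, in which the tool goes at most 0.05 m and 0.15 rad, less where a joint would pass 70% of its speed; a pose out of reach is approached as far as the arm can. aperture is the finger opening in m, set as the call begins (left out keeps the last). The fingers move at their own pace and stop on an object; grip_force is the grip in N (left out, the last holds). Time passes only in rows, so rows that do not move let the fingers close. The tool returns the time, the measured TCP pose, the force, the opening and the grip force at its end. only (a regular expression) keeps the lines of the reply that match it, lines (a string "A,B") keeps lines A to B, and quiet returns only ok. A shift or turn number past 1, either way, is cut back to 1. Input that does not fit is refused with a message, and nothing moves.
- bot.sense(): the state, without advancing time (a new reading comes with each control period).
- bot.capture(name): name is "scene" or "side" or "wrist"; returns the picture (480x640x3 uint8, blue, green, red); there is no depth.
- bot.camera_info(name): a dict with "intrinsics" (3x3 intrinsics, pixels), "R" (3x3) and "t" (3): a world point X has camera coordinates R X + t; the wrist camera has in their place "mount" (4x4, takes a point from camera to tool coordinates, whose origin is the TCP and whose axes are the flange's). Camera axes: x right, y down, z forward; pixel columns grow to the right and rows downward; lengths in m; the calibration is good to about 2 mm. A picture is of the moment at which its call begins: read the wrist's pose just before it. camera_info takes no time and is no camera call.
- bot.finish_job(): hands the job in; it is judged then, once.
The state is a dict: "time_s": time; "q": joint angles; "joint_velocities": joint speeds; "tau": joint torques, N m; "ee_pos": TCP position; "eef_rot": TCP orientation; "ft_force": force on the tool from outside, world axes, zero at the start; "wrist_torque": the same for the moment, N m; "gripper_width": finger opening in m; "grip_force": force on a finger pad.
Only numpy, scipy, OpenCV 4.12 (cv2) and the standard library are available. Lean on these libraries where they do the work, as an engineer would, in place of code of your own. Each camera call takes 0.05 s, during which the arm holds its last target. There are 200 camera calls.

## Working session

There is one attempt and no reset: what is moved stays moved. The work goes in short steps, Python scripts to look and compute and a tool call to move; the robot and the scene stay as the last step left them, time stands still between calls to the robot, and variables do not carry over. Pictures are saved under pics/ and viewed, at most 10 in all, crops included, and the job is handed in when it is done.

```bash
ls; mkdir -p pics
```

Run:
```python
from workcell import bot
import cv2,numpy as np
np.set_printoptions(precision=4,suppress=True)
s=bot.sense();print(s)
a=bot.capture("scene");b=bot.capture("side");c=bot.capture("wrist")
for n,i in zip(("scene","side","wrist"),(a,b,c)):
    cv2.imwrite(f"pics/{n}0.png",i);print(n,bot.camera_info(n))
```

```text
pics
workcell.py
{'time_s': 0.0, 'q': array([-1.5063,  0.3812,  1.2983, -0.    ,  1.4636, -0.2153]), 'joint_velocities': array([-0.001 ,  0.0009, -0.0001, -0.0005, -0.0006, -0.0011]), 'tau': array([ -0.0025, -44.8473, -23.1278,  -0.0003,   0.0048,  -0.    ]), 'ee_pos': array([ 0.1519, -0.5283,  0.2307]), 'eef_rot': array([ 0.9902,  0.1394,  0.0001, -0.0008]), 'ft_force': array([-0.3332, -0.5307,  0.416 ]), 'wrist_torque': array([0.0456, 0.0374, 0.0333]), 'grip_force': 0.0, 'gripper_width': 0.08519981469227018}
scene {'intrinsics': array([[579.4263,   0.    , 306.7625],
       [  0.    , 579.4263, 244.1496],
       [  0.    ,   0.    ,   1.    ]]), 'R': array([[ 0.25  ,  0.9683,  0.0008],
       [ 0.6171, -0.1587, -0.7707],
       [-0.7461,  0.1931, -0.6372]]), 't': array([ 0.0178, -0.2801,  1.4945])}
side {'intrinsics': array([[525.707 ,   0.    , 330.7283],
       [  0.    , 525.707 , 238.8211],
       [  0.    ,   0.    ,   1.    ]]), 'R': array([[-0.8278, -0.561 , -0.0012],
       [-0.292 ,  0.4328, -0.8529],
       [ 0.479 , -0.7056, -0.5221]]), 't': array([0.353 , 0.3087, 0.6652])}
wrist {'intrinsics': array([[337.0988,   0.    , 320.4122],
       [  0.    , 337.0988, 240.8228],
       [  0.    ,   0.    ,   1.    ]]), 'mount': array([[ 0.0003, -0.9474, -0.3199,  0.0831],
       [ 1.    , -0.0001,  0.001 , -0.0014],
       [-0.001 , -0.3199,  0.9474, -0.1433],
       [ 0.    ,  0.    ,  0.    ,  1.    ]])}
```

View pics/scene0.png

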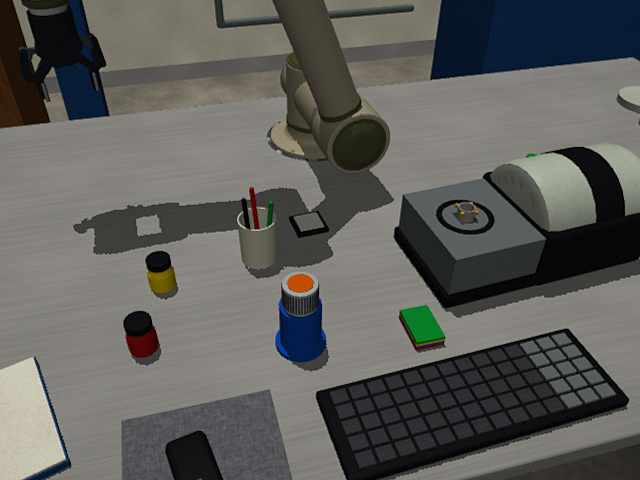

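View pics/side0.png

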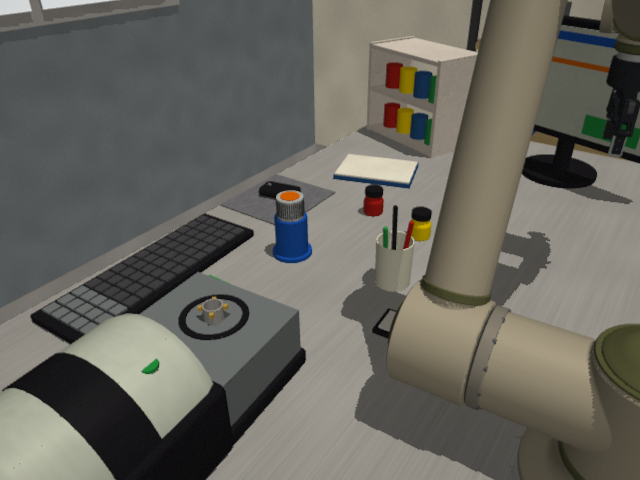

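The scene view shows the trap's orange disc near (300,283) and the port near (466,212). In the side view they are near (290,196) and (212,305), with four brass pins around the spigot.

Create h.py:
```python
import cv2,numpy as np
from workcell import bot
np.set_printoptions(precision=4,suppress=True)
def ray(n,uv):
    c=bot.camera_info(n);d=c["R"].T@np.linalg.inv(c["intrinsics"])@[uv[0],uv[1],1]
    return -c["R"].T@c["t"],d/np.linalg.norm(d)
def plane(n,uv,z):
    o,d=ray(n,uv);return o+d*(z-o[2])/d[2]
def tri(u1,u2,n1="scene",n2="side"):
    (a,d),(b,e)=ray(n1,u1),ray(n2,u2)
    s=np.linalg.lstsq(np.c_[d,-e],b-a,rcond=None)[0];p,q=a+s[0]*d,b+s[1]*e
    return (p+q)/2,np.linalg.norm(p-q)
def blobs(img,lo,hi,box=None,mina=4):
    m=cv2.inRange(cv2.cvtColor(img,cv2.COLOR_BGR2HSV),lo,hi)
    if box: k=np.zeros_like(m);x0,y0,x1,y1=box;k[y0:y1,x0:x1]=1;m=m*k
    n,_,st,ce=cv2.connectedComponentsWithStats(m)
    return [(st[i,4],ce[i].round(1),st[i,:4]) for i in range(1,n) if st[i,4]>=mina]
```

Run:
```python
from h import *
S,D=cv2.imread("pics/scene0.png"),cv2.imread("pics/side0.png")
o=(5,180,150),(18,255,255)
a=blobs(S,*o,(270,250,330,300));b=blobs(D,*o,(260,180,320,210));print(a,b)
A=max(a,key=lambda t:t[0])[1];B=max(b,key=lambda t:t[0])[1];print("disc",tri(A,B))
br=(12,90,90),(35,255,255)
for n,I,bx in(("scene",S,(430,190,500,235)),("side",D,(180,285,245,330))):
    for t in blobs(I,*br,bx,2):print(n,t,plane(n,t[1],.128))
for n,p in(("scene",(258,215)),("side",(395,240))):print("cup",plane(n,p,.095))
for n,p in(("scene",(421,325)),):print("plq",plane(n,p,.02))
for p in((255,190),(243,200),(270,203)):print("pen",plane("scene",p,.155))
z=np.hstack([cv2.resize(S[185:240,425:505],(400,275),interpolation=0),cv2.resize(D[280:335,172:252],(400,275),interpolation=0)])
cv2.imwrite("pics/port.png",z)
```

```text
[(np.int32(364), array([299.8, 282.7]), array([287, 274,  26,  18], dtype=int32))] [(np.int32(121), array([289.4, 195.7]), array([281, 192,  18,   9], dtype=int32))]
disc (array([ 0.6634, -0.2011,  0.1339]), np.float64(0.0011279592277169434))
scene (np.int32(9), array([456.3, 204.1]), array([455, 203,   4,   3], dtype=int32)) [0.5287 0.1228 0.128 ]
scene (np.int32(6), array([470.8, 202.3]), array([469, 202,   4,   2], dtype=int32)) [0.5301 0.1506 0.128 ]
scene (np.int32(14), array([462.1, 212.3]), array([460, 211,   5,   4], dtype=int32)) [0.554  0.1217 0.128 ]
scene (np.int32(11), array([476.1, 211.2]), array([474, 210,   5,   3], dtype=int32)) [0.5572 0.1472 0.128 ]
side (np.int32(8), array([213.5, 297.5]), array([212, 297,   4,   2], dtype=int32)) [0.5578 0.1172 0.128 ]
side (np.int32(26), array([199.3, 307.5]), array([197, 305,   5,   6], dtype=int32)) [0.558  0.1457 0.128 ]
side (np.int32(28), array([224.9, 306.3]), array([223, 304,   5,   6], dtype=int32)) [0.5291 0.1228 0.128 ]
side (np.int32(33), array([211.1, 315. ]), array([209, 312,   5,   7], dtype=int32)) [0.5316 0.1482 0.128 ]
cup [ 0.4281 -0.2222  0.095 ]
cup [ 0.4351 -0.2275  0.095 ]
plq [ 0.6959 -0.0022  0.02  ]
pen [ 0.4338 -0.2254  0.155 ]
pen [ 0.4589 -0.2512  0.155 ]
pen [ 0.4793 -0.2077  0.155 ]
```

View pics/port.png

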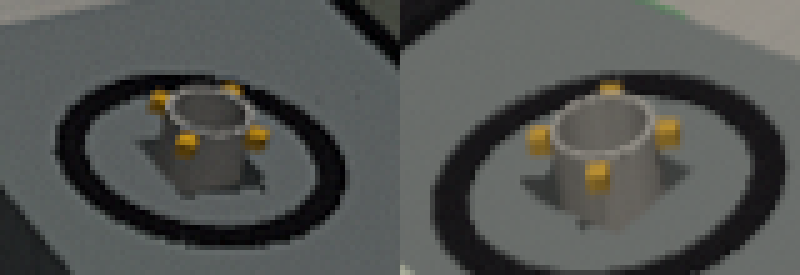

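The crop shows the rim ellipse at about (467.2,207.4) in the scene view and (213,304.8) in the side view. The four pins sit roughly 41° off the world axes.

Add to h.py:
```python
from scipy.spatial.transform import Rotation as Ro
def go(p):
    s=bot.sense();R=Ro.from_quat(s["eef_rot"]).as_matrix()
    print("pos",s["ee_pos"],"tool delta",R.T@(np.array(p)-s["ee_pos"]),"tilt to fix (rotvec tool)",np.cross(R[:,2],[0,0,-1])@R, "q6",s["q"][5],"F",s["ft_force"],"t",s["time_s"])
def wplane(uv,z,s):
    c=bot.camera_info("wrist");M=c["mount"];R=Ro.from_quat(s["eef_rot"]).as_matrix()
    d=R@M[:3,:3]@np.linalg.inv(c["intrinsics"])@[uv[0],uv[1],1];o=R@M[:3,3]+s["ee_pos"]
    return o+d*(z-o[2])/d[2]
```

Run:
```python
from h import *
print("port",tri((467.2,207.4),(213,304.8)))
print("pins",tri((466.3,207.5),(212.2,306.6)))
go((.663,-.201,.231))
```

```text
port (array([0.5445, 0.1338, 0.1305]), np.float64(0.0038360698079586966))
pins (array([0.5434, 0.1346, 0.1288]), np.float64(0.0006837496332412799))
pos [ 0.1519 -0.5284  0.2309] tool delta [ 0.5817 -0.1735  0.0002] tilt to fix (rotvec tool) [-0.001  -0.0002 -0.    ] q6 -0.21528087388811656 F [-0.1014  0.8391 -0.4692] t 0.15
```

The manual's scale: shifts go in shares of 0.4 m and turns go in shares of pi rad. Converting my numbers, 0.36 m / 0.4 = 0.9, 0.315 m / 0.4 = 0.7875.

Call:
creep_tool(segments=[{"dx":0.1125, "dy":-0.0338}, {"dx":0.225, "dy":-0.0675}, {"dx":0.3375, "dy":-0.1}, {"dx":0.45, "dy":-0.135}, {"dx":0.5625, "dy":-0.1675}, {"dx":0.675, "dy":-0.2}, {"dx":0.7875, "dy":-0.235}, {"dx":0.9, "dy":-0.2675}], aperture=0.085, grip_force=40)

```text
time_s: 0.95
ee_pos: [0.4697, -0.3249, 0.2312]
eef_rot: [0.99, 0.139, -0.0, -0.0]
ft_force: [0.7, -0.5, -0.7]
gripper_width: 0.0854
grip_force: 0.0
```

Call:
creep_tool(segments=[{"dx":0.1125, "dy":-0.0338}, {"dx":0.225, "dy":-0.0675}, {"dx":0.3375, "dy":-0.1}, {"dx":0.45, "dy":-0.135}, {"dx":0.5543, "dy":-0.1663}, {"dx":0.5543, "dy":-0.1663}])

```text
time_s: 1.55
ee_pos: [0.666, -0.1974, 0.2295]
eef_rot: [0.99, 0.142, -0.0, -0.001]
ft_force: [-1.5, -1.0, -0.4]
gripper_width: 0.0849
grip_force: 0.0
```

Run:
```python
from h import *
go((.6634,-.2011,.101))
s=bot.sense();W=bot.capture("wrist");cv2.imwrite("pics/w1.png",W)
for t in blobs(W,(5,180,150),(18,255,255),None,50): print(t,wplane(t[1],.134,s))
```

```text
pos [ 0.666  -0.1974  0.2295] tool delta [-0.0035  0.003   0.1285] tilt to fix (rotvec tool) [-0.0018  0.0003  0.    ] q6 0.8274878645363464 F [-1.5218 -1.0425 -0.4333] t 1.55
(np.int32(861), array([333.4, 254.9]), array([309, 232,  42,  40], dtype=int32)) [ 0.66  -0.208  0.134]
```

View pics/w1.png

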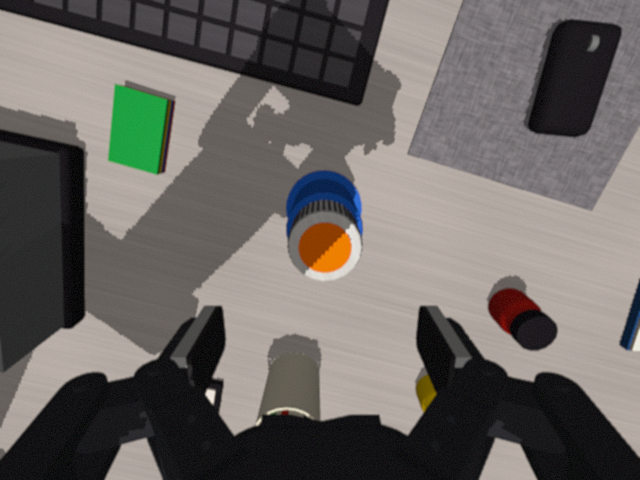

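The wrist view shows the disc centred near (325,247) and half shaded, so my mask missed part of it. I'll measure again with the arm at rest.

To row units: 0.003 m / 0.4 = 0.0075, -0.002 m / 0.4 = -0.005.

Call:
creep_tool(segments=[{"dx":-0.005, "dy":0.0075}, {"dx":-0.005, "dy":0.0075}])

```text
time_s: 1.8
ee_pos: [0.661, -0.206, 0.2315]
eef_rot: [0.99, 0.139, -0.0, 0.0]
ft_force: [0.1, -0.2, 0.1]
gripper_width: 0.0849
grip_force: 0.0
```

Run:
```python
from h import *
s=bot.sense();W=bot.capture("wrist")
for t in blobs(W,(5,180,60),(18,255,255),None,300): print(t,wplane(t[1],.134,s))
go((.6634,-.2011,.101))
```

```text
(np.int32(1985), array([315. , 237.1]), array([290, 213,  51,  49], dtype=int32)) [ 0.6642 -0.1997  0.134 ]
pos [ 0.6611 -0.206   0.2317] tool delta [ 0.0036 -0.0041  0.1307] tilt to fix (rotvec tool) [ 0.0002  0.     -0.    ] q6 0.8205060321739005 F [0.3067 0.771  0.3637] t 1.85
```

To row units: 0.131 m / 0.4 = 0.3275, -0.0045 m / 0.4 = -0.0113.

Call:
creep_tool(segments=[{"dx":0.01, "dy":-0.0113, "dz":0.1}, {"dx":0.01, "dy":-0.0113, "dz":0.2}, {"dx":0.01, "dy":-0.0113, "dz":0.275}, {"dx":0.01, "dy":-0.0113, "dz":0.3275}, {"dx":0.01, "dy":-0.0113, "dz":0.3275}])

```text
time_s: 2.35
ee_pos: [0.6627, -0.1995, 0.0975]
eef_rot: [0.99, 0.139, -0.002, -0.002]
ft_force: [0.2, -0.1, 0.6]
gripper_width: 0.085
grip_force: 0.0
```

Call:
creep_tool(segments=[{}, {}, {}, {}, {}], aperture=0.04, grip_force=60)

```text
time_s: 2.85
ee_pos: [0.6654, -0.1999, 0.1029]
eef_rot: [0.99, 0.139, 0.002, 0.001]
ft_force: [-0.9, -1.6, 7.9]
gripper_width: 0.0546
grip_force: 66.5
```

```bash
python3 -c "
from h import *
go((.664,-.2,.101))"
```

```text
pos [ 0.6654 -0.1999  0.1029] tool delta [-0.0014 -0.0003  0.0019] tilt to fix (rotvec tool) [ 0.0033 -0.0032  0.    ] q6 0.8295526066651782 F [-0.8769 -1.6488  7.8891] t 2.85
```

Gripped. Next, lift it.

To row units: -0.145 m / 0.4 = -0.3625, -0.12 m / 0.4 = -0.3.

Call:
creep_tool(segments=[{"dz":-0.075}, {"dz":-0.15}, {"dz":-0.225}, {"dz":-0.3}, {"dz":-0.3625}, {"dz":-0.3625}, {"dz":-0.3625}, {"dz":-0.3625}])

```text
time_s: 3.65
ee_pos: [0.664, -0.199, 0.2432]
eef_rot: [0.99, 0.139, -0.001, -0.001]
ft_force: [-0.7, -0.5, -3.3]
gripper_width: 0.0546
grip_force: 67.3
```

Run:
```python
from h import *
go((.5438,.1342,.246))
S,D=bot.capture("scene"),bot.capture("side")
o=(5,180,60),(18,255,255)
a=max(blobs(S,*o,(230,160,380,320)),key=lambda t:t[0],default=None);b=max(blobs(D,*o,(200,60,360,230)),key=lambda t:t[0],default=None);print(a,b)
cv2.imwrite("pics/s2.png",np.hstack([S[100:400,150:550],D[50:350,100:500]]))
```

```text
pos [ 0.664  -0.199   0.2432] tool delta [-0.0236 -0.3534 -0.0019] tilt to fix (rotvec tool) [-0.0024  0.0026 -0.    ] q6 0.8295881801119096 F [-0.6785 -0.4541 -3.3444] t 3.65
(np.int32(393), array([300.3, 206.7]), array([286, 198,  29,  18], dtype=int32)) (np.int32(63), array([289.7, 128.6]), array([285, 125,  12,   8], dtype=int32))
```

View pics/s2.png

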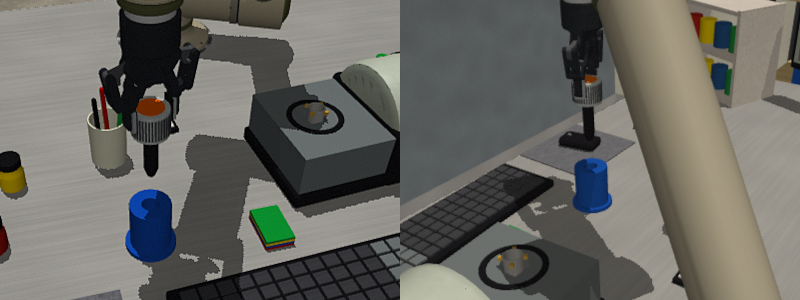

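The trap is held upright, clear of the holder. Now carry it over the port.

To row units: -0.345 m / 0.4 = -0.8625, -0.0236 m / 0.4 = -0.059.

Call:
creep_tool(segments=[{"dx":-0.0075, "dy":-0.1}, {"dx":-0.015, "dy":-0.2125}, {"dx":-0.0225, "dy":-0.325}, {"dx":-0.03, "dy":-0.4375}, {"dx":-0.0375, "dy":-0.55}, {"dx":-0.045, "dy":-0.6625}, {"dx":-0.0525, "dy":-0.775}, {"dx":-0.059, "dy":-0.8625}])

```text
time_s: 4.55
ee_pos: [0.5452, 0.128, 0.2447]
eef_rot: [0.99, 0.14, -0.001, -0.0]
ft_force: [-0.4, -0.7, -1.7]
gripper_width: 0.0547
grip_force: 67.4
```

Call:
creep_tool(segments=[{"dy":-0.0213, "dz":-0.005}, {"dy":-0.0213, "dz":-0.005}, {"dy":-0.0213, "dz":-0.005}, {"dy":-0.0213, "dz":-0.005}])

```text
time_s: 4.95
ee_pos: [0.5447, 0.1328, 0.2469]
eef_rot: [0.99, 0.139, -0.0, 0.0]
ft_force: [-0.1, 0.7, -1.8]
gripper_width: 0.0546
grip_force: 67.5
```

Run:
```python
from h import *
go((.5438,.1342,.246))
S,D=bot.capture("scene"),bot.capture("side")
z=np.hstack([cv2.resize(S[90:240,410:530],(400,500)),cv2.resize(D[190:340,150:270],(400,500))])
cv2.imwrite("pics/s3.png",z)
```

```text
pos [0.5447 0.1328 0.2469] tool delta [-0.0005 -0.0016  0.0009] tilt to fix (rotvec tool) [ 0.0001  0.0006 -0.    ] q6 1.3207592420804737 F [-0.0856  0.7174 -1.8359] t 4.95
```

View pics/s3.png

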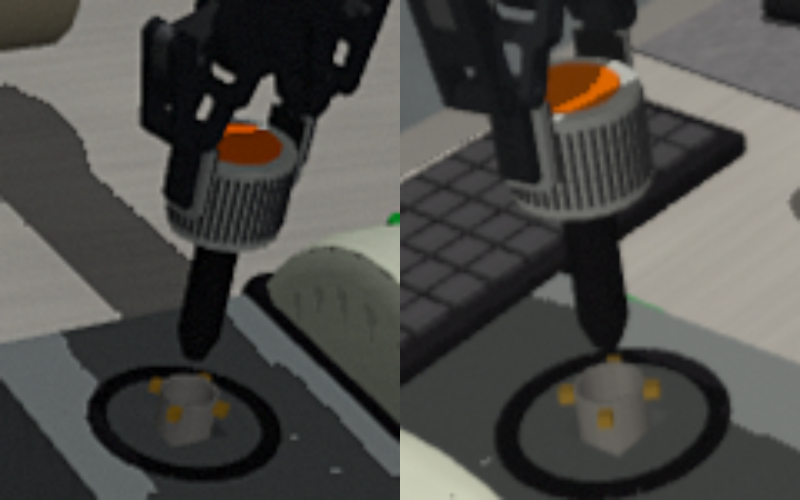

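The tip is near (468.5,197) in the scene view and (212,294.4) in the side view, just above the spigot. I'll triangulate it.

Run:
```python
from h import *
print(tri((468.5,196.1),(212.2,293)), tri((466.7,205.8),(213,303.4)))
for n,u in (("scene",(468.5,196.1)),("side",(212.2,293))): print(plane(n,u,.153))
for n,u in (("scene",(466.7,205.8)),("side",(213,303.4)),("scene",(467.2,207.4)),("side",(213,304.8))): print(plane(n,u,.132))
```

```text
(array([0.5419, 0.1336, 0.1531]), np.float64(0.0029994305915303793)) (array([0.5437, 0.1333, 0.1333]), np.float64(0.0026543953376979594))
[0.5429 0.1348 0.153 ]
[0.5413 0.1322 0.153 ]
[0.543  0.1353 0.132 ]
[0.5443 0.131  0.132 ]
[0.5476 0.134  0.132 ]
[0.542  0.1334 0.132 ]
```

To row units: 0.06 m / 0.4 = 0.15, 0.001 m / 0.4 = 0.0025.

Call:
creep_tool(segments=[{"dx":0.0025, "dz":0.025}, {"dx":0.0025, "dz":0.05}, {"dx":0.0025, "dz":0.075}, {"dx":0.0025, "dz":0.1}, {"dx":0.0025, "dz":0.125}, {"dx":0.0025, "dz":0.15}, {"dx":0.0025, "dz":0.15}])

```text
time_s: 5.75
ee_pos: [0.5446, 0.1343, 0.1857]
eef_rot: [0.99, 0.139, -0.001, -0.0]
ft_force: [-0.8, 0.1, -1.8]
gripper_width: 0.0545
grip_force: 67.5
```

To row units: 0.04 m / 0.4 = 0.1, 0.037 m / 0.4 = 0.0925.

Call:
creep_tool(segments=[{"dz":0.025}, {"dz":0.05}, {"dz":0.075}, {"dz":0.0925}, {"dz":0.1}, {"dz":0.1}, {"dz":0.1}])

```text
time_s: 6.45
ee_pos: [0.5453, 0.1344, 0.1478]
eef_rot: [0.99, 0.139, 0.0, -0.0]
ft_force: [-1.8, 0.3, 0.5]
gripper_width: 0.0548
grip_force: 67.6
```

Call:
creep_tool(segments=[{"dz":0.0075}, {"dz":0.015}, {"dz":0.015}, {"dz":0.015}])

```text
time_s: 6.85
ee_pos: [0.5453, 0.1344, 0.1414]
eef_rot: [0.99, 0.139, 0.0, -0.0]
ft_force: [-1.5, 1.5, 2.7]
gripper_width: 0.0548
grip_force: 67.7
```

```bash
python3 -c "
from h import *
go((.5445,.134,.141))"
```

```text
pos [0.5453 0.1344 0.1414] tool delta [-0.0009  0.0001  0.0004] tilt to fix (rotvec tool) [-0.0001 -0.0003 -0.    ] q6 1.3217035519720672 F [-1.4828  1.5474  2.6874] t 6.85
```

To row units: 0.003 m / 0.4 = 0.0075, 0.0015 m / 0.4 = 0.0038.

Call:
creep_tool(segments=[{"dz":0.0038}, {"dz":0.0075}, {"dz":0.0075}, {"dz":0.0075}])

```text
time_s: 7.25
ee_pos: [0.5453, 0.1343, 0.1383]
eef_rot: [0.99, 0.139, 0.0, -0.0]
ft_force: [-0.1, 1.8, 1.7]
gripper_width: 0.054
grip_force: 67.9
```

To row units: 0.002 m / 0.4 = 0.005, 0.001 m / 0.4 = 0.0025.

Call:
creep_tool(segments=[{"dz":0.0025}, {"dz":0.005}, {"dz":0.005}, {"dz":0.005}])

```text
time_s: 7.65
ee_pos: [0.5454, 0.1343, 0.1364]
eef_rot: [0.99, 0.139, 0.0, -0.0]
ft_force: [0.1, 2.2, 3.8]
gripper_width: 0.0543
grip_force: 68.1
```

Call:
creep_tool(segments=[{"dz":0.0025}, {"dz":0.005}, {"dz":0.005}, {"dz":0.005}])

```text
time_s: 8.05
ee_pos: [0.5455, 0.1343, 0.1345]
eef_rot: [0.99, 0.139, 0.0, -0.0]
ft_force: [-0.6, 1.5, 5.4]
gripper_width: 0.0548
grip_force: 68.2
```

To row units: 0.002 m / 0.4 = 0.005, 0.001 m / 0.4 = 0.0025.

Call:
creep_tool(segments=[{"dz":0.0025}, {"dz":0.005}, {"dz":0.005}, {"dz":0.005}])

```text
time_s: 8.45
ee_pos: [0.5455, 0.1343, 0.1326]
eef_rot: [0.99, 0.139, 0.0, -0.0]
ft_force: [0.1, 1.3, 5.6]
gripper_width: 0.0547
grip_force: 68.3
```

```bash
python3 -c "
from h import *
f=[]
for i in range(3): bot.capture('side'); f.append(bot.sense()['ft_force'])
print(np.array(f),bot.sense()['ee_pos'])
S,D=bot.capture('scene'),bot.capture('side')
z=np.hstack([cv2.resize(S[120:240,410:506],(400,500)),cv2.resize(D[220:340,160:256],(400,500))])
cv2.imwrite('pics/s4.png',z)"
```

```text
[[0.2164 1.0346 4.8132]
 [0.6004 1.0703 5.1251]
 [0.5529 1.1266 6.5732]] [0.5455 0.1344 0.1326]
```

View pics/s4.png

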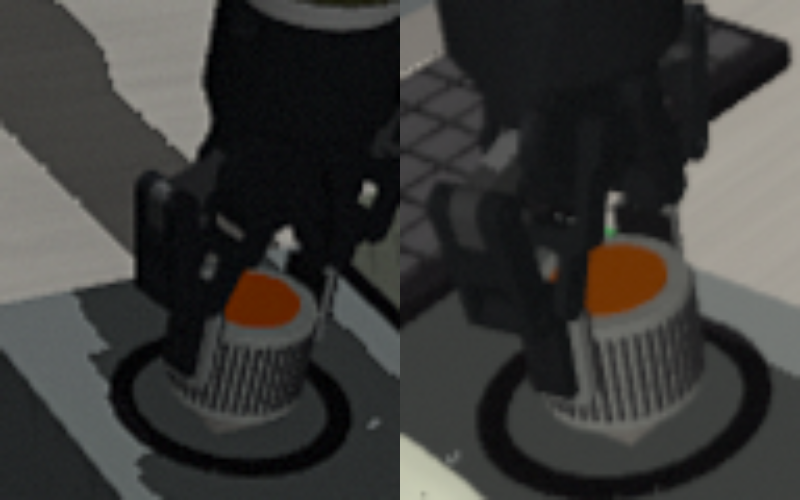

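The collar's lower edge reaches about row 222 in the scene view and 322 in the side view. I'll compare these with the projected rim height.

Run:
```python
from h import *
a=np.linspace(0,6.28,200)
for n in("scene","side"):
  c=bot.camera_info(n)
  for o in (.035,.039,.043,.047):
    r=[]
    for zz,rad in((.080,.028),(.124,.028)):
      X=np.c_[.5445+rad*np.cos(a),.134+rad*np.sin(a),np.full(200,o+zz)]
      p=(c["R"]@X.T).T+c["t"];v=(c["intrinsics"]@p.T).T;v=v[:,:2]/v[:,2:];r.append(v[:,1].max())
    print(n,o,np.array(r))
```

```text
scene 0.035 [223.5808 203.1767]
scene 0.039 [221.7724 201.2644]
scene 0.043 [219.9548 199.3423]
scene 0.047 [218.1282 197.4101]
side 0.035 [326.2081 301.7529]
side 0.039 [324.0472 299.4526]
side 0.043 [321.8741 297.1389]
side 0.047 [319.6888 294.8118]
```

The collar looks to be already below the riding height, so the keyways probably aligned by chance. Continue pushing gently.

To row units: 0.003 m / 0.4 = 0.0075, 0.002 m / 0.4 = 0.005.

Call:
creep_tool(segments=[{"dz":0.0025}, {"dz":0.005}, {"dz":0.0075}, {"dz":0.0075}, {"dz":0.0075}])

```text
time_s: 9.2
ee_pos: [0.5455, 0.1344, 0.1296]
eef_rot: [0.99, 0.139, 0.0, -0.0]
ft_force: [-0.4, 1.7, 5.3]
gripper_width: 0.0543
grip_force: 68.4
```

Call:
creep_tool(segments=[{"dz":0.0025}, {"dz":0.005}, {"dz":0.005}, {"dz":0.005}])

```text
time_s: 9.6
ee_pos: [0.5455, 0.1343, 0.128]
eef_rot: [0.99, 0.139, 0.001, 0.0]
ft_force: [-0.5, 1.9, 8.8]
gripper_width: 0.0546
grip_force: 68.9
```

Call:
creep_tool(segments=[{"dz":0.0025}, {"dz":0.005}, {"dz":0.005}, {"dz":0.005}])

```text
time_s: 10.0
ee_pos: [0.5456, 0.1344, 0.1278]
eef_rot: [0.99, 0.14, 0.001, 0.0]
ft_force: [-5.7, 0.7, 22.6]
gripper_width: 0.0546
grip_force: 70.6
```

A hard stop at TCP 0.1278 means the origin is at about 0.035, which is home. I'll check once more by camera.

```bash
python3 -c "
from h import *
S,D=bot.capture('scene'),bot.capture('side')
z=np.hstack([cv2.resize(S[160:240,430:494],(400,500)),cv2.resize(D[260:340,180:244],(400,500))])
cv2.imwrite('pics/s5.png',z);s=bot.sense();print(s['ee_pos'],s['ft_force'],s['grip_force'])"
```

```text
[0.5456 0.1344 0.1278] [-6.0127  1.2637 23.3825] 70.63993919285849
```

View pics/s5.png

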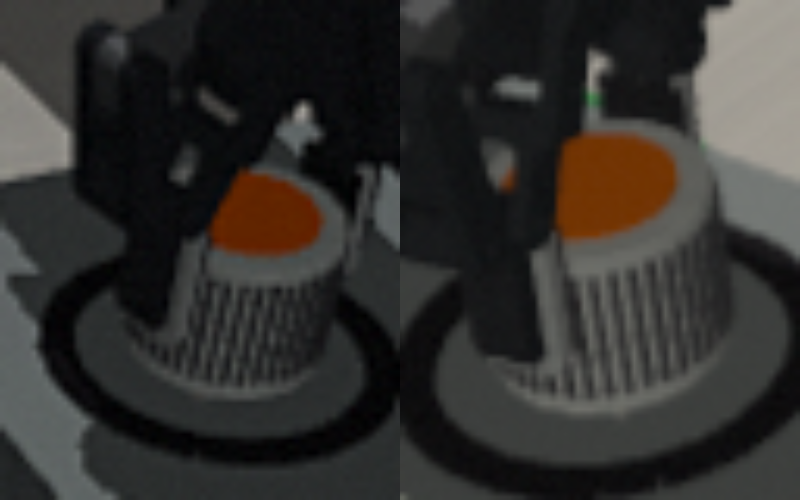

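The collar's lower edge is at row 224 in the scene view and 326.4 in the side view. Home predicts 223.6 and 326.2, so the trap is home and I'm handing in.

```bash
python3 -c "
from workcell import bot
print(bot.finish_job())"
```

```text
the job is handed in; nothing more can be done
None
```

The light trap is pushed fully home in the port and still gripped (about 70 N, with about 23 N of push), and I handed the job in just after 10 s; the keyways happened to line up with the pins, so I never had to turn the collar, and no verdict came back.

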